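Lay a brass lamp stand over a stop into its cradle

TASK

Lay the brass lamp stand down on its side in the cradle board so that its cord can be fitted from below: push its square foot along the board until it sits squarely against the wooden stop strip, then tip the stand over that strip and lower it gently, never letting it fall, until its tube rests in the felt-lined saddle with the foot still against the strip. Use only the fingertips or the outsides of the fingers: do not pinch it or lift it off the board, and leave the other things on the bench where they are.

Things in the scene. Friction and masses are not known exactly. Their poses are not given: they have to be found in the camera images.
- cradle: Fixed cradle board, plywood, 12 mm thick, flat on the bench. Origin: on the bench, below the middle of the stop strip's working face. x runs level along the board from the lamp towards the saddle: the way the stand is pushed and tipped; y across, z up. The board spans x = -225 to 110, y = -85 to 85 mm, top at z = 12 mm.
- stop (a point): Middle of the top edge of the stop strip's working face (x = 0, z = 26 mm in the cradle's frame). The dark wooden strip lies across the board, 150 mm long, from x = 0 to 24 mm, and rises 14 mm above the board.
- saddle: Fixed saddle block on the board, 30 mm (x) by 120 mm (y), origin at the middle of its underside, at x = 90 mm on the cradle; same axes. Its flat felt-lined top is 43 mm above the board, 80 mm wide between cheeks 12 mm higher. Lying in it, the stand is level and its lampholder hangs over the bare bench past the board's end, its underside 52 mm above the bench.
- lamp: Brass lamp stand, 240 mm tall, about 0.85 kg, upright on the board, its foot 15 to 50 mm short of the strip. Origin: centre of the foot's underside; z along the stand, towards the lampholder; x towards the side of the foot that faces the strip (within 7 degrees of the cradle's x). Tube 24 mm in diameter from z = 28 to 200 mm.
- lamp_foot (a point): Centre of the stand's foot, 5 mm above its underside. The foot is a heavy square slab, 110 x 110 x 10 mm, sides along the lamp's x and y; on it a stepped collar 60 mm across up to 28 mm. Mass centre about 35 mm up: tipped over the strip, the stand rocks back if let go before about 55 degrees and falls on after. Pushed low, at the foot, it slides upright, at 3 to 9 N.
- lamp_toe (a point): Middle of the upper edge of the foot's side that faces the strip: on the lamp at x = 55, y = 0, z = 10 mm. It meets the strip's working face when the foot stands against the strip, and again when the stand lies on its side with the foot's upper face against the strip (it is then down on the board).
- lamp_top (a point): Centre of the top end of the lampholder, on the stand's axis 240 mm above the foot's underside. The lampholder is a cylinder 30 mm in diameter, from 200 to 240 mm up the stand.
- shade: Bystander: loose brass cone, the lampshade, 105 mm tall, 120 mm across below and 48 mm above, open; origin at the centre of its underside.
- rivet_cup: Bystander: loose copper cup, 64 mm across, 50 mm tall; origin at the centre of its underside.
- flux_jar: Bystander: loose amber glass jar with a steel lid, 54 mm across, 65 mm tall; origin at the centre of its underside.
- tube_offcut: Bystander: loose offcut of brass tube standing on end, 26 mm across, 85 mm tall; origin at the centre of its underside.
- hammer: Bystander: loose hammer lying on the bench, well to the left of the cradle.
- driver: Bystander: loose screwdriver lying on the bench, well to the left of the cradle.
Not all that is in view belongs to the job. What is shaped like the lamp but pink is not meant.

How it is judged (in metres and radians):
On the way, in this order (a step that is already met when the one before it is completed fails the run):
1. the foot stands squarely against the stop strip, the stand still upright (x of lamp_toe in the frame of cradle above -0.004 m and angle between the x axis of lamp and the x axis of cradle, either way round below 0.06 rad and angle between lamp's own z axis and vertical below 0.08 rad), for 0.2 s.
2. the stand is tipped well over (past 40 degrees) with its foot at the strip (angle between lamp's own z axis and vertical above 0.7 rad and x of lamp_toe in the frame of cradle between -0.015 and 0.012 m and angle between the y axis of lamp and the y axis of cradle, either way round below 0.2 rad), for 0.1 s.
At the end, for the whole second after the job is handed in: the stand lies at rest on its side along the board (within 5 degrees of level and of the board's direction), its tube bearing on the saddle, its lampholder past the saddle, its foot down on the board and against the strip (within 6 mm) (angle between the z axis of lamp and the x axis of cradle, either way round below 0.09 rad and x of lamp_top in the frame of cradle above 0.2 m and x of lamp_toe in the frame of cradle between -0.006 and 0.004 m and height (world z) of lamp_toe below 0.018 m and contact force between lamp and saddle above 0.4 N and linear speed of lamp below 0.01 m/s and angular speed of lamp below 0.05 rad/s); the robot touches nothing.
It fails at once if the stand is let fall or knocked over: it turns faster than 2.2 rad/s (angular speed of lamp above 2.2 rad/s).
It fails at once if the stand is lifted: the edge of the foot that faces the strip rises more than 15 mm off the board (height (world z) of lamp_toe above 0.037 m).
It fails at once if the stand is pinched or pressed hard: more than 35 N from the fingers (contact force between the fingers and lamp above 35 N).
It fails at once if another thing on the bench is moved by more than 20 mm (distance of any of shade, rivet_cup, flux_jar, tube_offcut, hammer, driver from where it was at the start of the episode above 0.02 m).
It also fails if it takes over 69 s, if anything falls off the work surface, if the arm or the gripper's body presses on something with over 40 N, if the wrist force passes 120 N, or if a joint passes its speed limit or range.

ROBOT

A 7-joint arm with a two-finger parallel gripper is mounted at the origin on the work surface. World frame = base frame: x ahead of the robot, y to its left, z up, the work surface at z = 0. Lengths are in m, angles in degrees, forces in N, time in s.
With the tool pointing down it reaches from about 0.425 to 1.025 m from the base axis. Payload 9.4 kg.
Tool frame: the origin (TCP) lies midway between the tips of the shut fingers; the grasp point (between the pads) lies env.hold_point_z behind it (env.hold_point_z is the distance from the TCP to the grasp point, in m); z points along the fingers, y is the direction in which the jaws open and shut (so a half turn about z gives the same grasp; the last joint's range is limited). The gripper opens to 85 mm and grips with 20 to 120 N. Pads are 22 mm wide; open, the fingers measure 114 mm over their backs; the gripper's body (76 mm by 85 mm) begins 54 mm behind the grasp point. The pads swing forward as they close: fully open they stand 13 mm farther back than shut.
Start: joints at [-77.848, 34.337, -0.143, 91.639, 0.103, 54.024, -4.572], TCP at [0.206, 0.695, 0.231] pointing down, gripper open.
Joint ranges: [-147.43, 147.43], [-19.82, 112.94], [-74.19, 73.91], [6.32, 146.72], [-59.91, 239.91], [6.04, 106.73], [-150.56, 150.56]. Speed limits (degrees/s): [127.2, 127.2, 172.46, 172.46, 180, 180, 180].

INTERFACE

Orientations are given as a 3x3 rotation matrix whose columns are the frame's x, y, z axes.
In Python, from rig import env gives the robot as it stands. The module is installed in compiled form; this text tells all that it offers.
- The arm moves only by the shell command python3 -m pendant 'ROWS'. ROWS is JSON, a list that holds one entry, the list of rows, each a list of 7 numbers: the shift along the tool's x, y, z in units of 30 mm (1.0 is 30 mm), then the turn, a rotation vector about the tool's x, y, z in units of 5 degrees (1.0 is 5 degrees), then the opening, from 0 (shut) to 1 (fully open). In form: [[[x, y, z, wx, wy, wz, grip], ...]]. A call has 1 to 5 rows; each row is the pose to reach, as a shift and turn from the pose commanded when the call began, along the tool's axes at that moment; what a row does not reach only later rows make up. A row lasts 1/8 s, in which the tool goes at most 62.5 mm and 10.7 degrees, less where a joint would pass 70% of its speed; a pose out of reach is approached as far as the arm can. A call with a gripper value outside its range is refused whole. The fingers move at their own pace and stop on an object; the grip force is fixed at half the most. Time passes only in rows, so rows that repeat a pose let the fingers close. It gives the time, the measured TCP pose, the force and the opening at its end, in the units of the state.
- env.get_state(): the state, without advancing time (a new reading comes with each control period).
- env.snapshot(name): name is "side" or "top"; returns a dict with "color" (480x640x3 uint8, red, green, blue), "fx", "fy", "cx", "cy" (pixels), "R" (3x3) and "t" (3): a world point X has camera coordinates R X + t. Camera axes: x right, y down, z forward; pixel columns grow to the right and rows downward; lengths in m; the calibration is good to about 2 mm. A picture is of the moment at which its call begins. There is no depth.
- env.finish_job(): hands the job in, once; it reports no verdict.
The state is a dict: "t": time; "q": joint angles; "dq": joint speeds; "joint_efforts": joint torques, N m; "tool_pos": TCP position; "tcp_rot": TCP orientation; "ft_force": force on the tool from outside, world axes, zero at the start; "torque": the same for the moment, N m; "opening": finger opening in m.
Only numpy, scipy, OpenCV 4.12 (cv2) and the standard library are available. Lean on these libraries where they do the work, as an engineer would, in place of code of your own. Each camera call takes 0.05 s, during which the arm holds its last target. There are 200 camera calls.

## Working session

There is one attempt and no reset: what is moved stays moved. The work goes in short steps, Python scripts to look and compute and a shell command to move; the robot and the scene stay as the last step left them, time stands still between calls to the robot, and variables do not carry over. Pictures are saved under pics/ and viewed, about 8 in all and at most 12, crops included, and the job is handed in when it is done.

```bash
mkdir -p pics; python3 - <<'E'
from rig import env
import cv2
for n in("side","top"):
    s=env.snapshot(n); cv2.imwrite(f"pics/{n}0.png",s["color"][:,:,::-1]); print(n,s["fx"],s["fy"],s["cx"],s["cy"],s["R"],s["t"])
s=env.get_state(); print(s["t"],s["tool_pos"],s["tcp_rot"],s["opening"],env.hold_point_z)
E
```

```text
side 469.58445171715374 469.58445171715374 314.02143020692677 240.76530213625372 [[ 0.99458825 -0.10237724 -0.01769487]
 [-0.08919382 -0.75403702 -0.65074775]
 [ 0.05327917  0.64880434 -0.75908778]] [-0.55731974  0.22196503  0.9853094 ]
top 588.8640696661704 588.8640696661704 314.02544021169774 236.09290224664755 [[ 0.02106233 -0.99976352 -0.00541147]
 [-0.9755669  -0.01936801 -0.2188472 ]
 [ 0.21869064  0.00988868 -0.97574414]] [0.07458995 0.60008331 1.55962292]
0.1 [0.20631541 0.69457963 0.23049648] [[-9.58630200e-01  2.84654303e-01 -2.60452926e-04]
 [ 2.84654388e-01  9.58629235e-01 -1.36718219e-03]
 [-1.39496503e-04 -1.38476120e-03 -9.99999031e-01]] 0.08522383571184547 0.0187
```

View pics/side0.png

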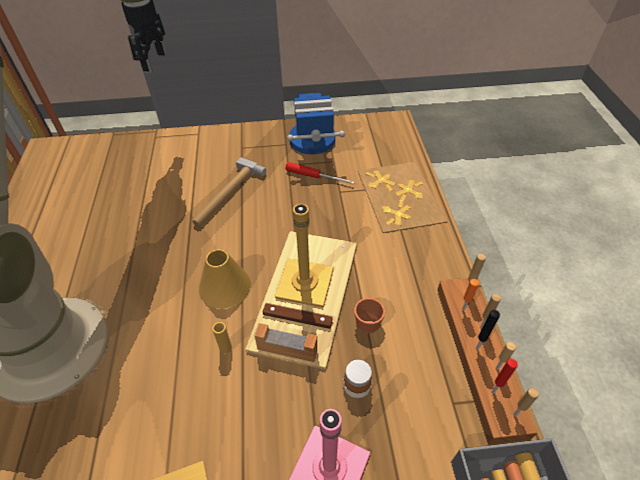

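View pics/top0.png

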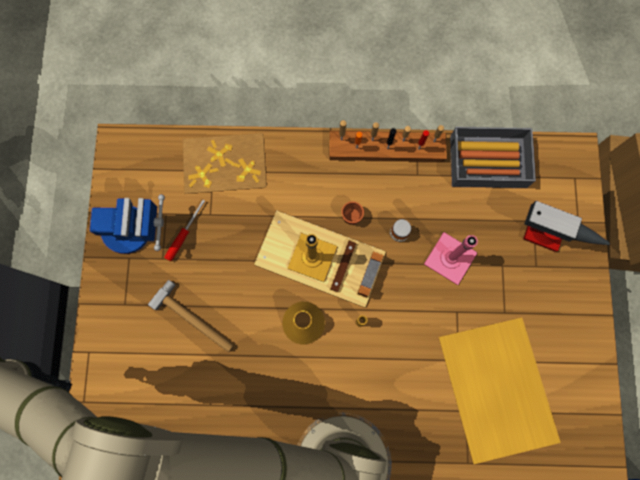

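The brass stand on the board (side ~302,285; top ~312,258) has the square yellow foot beside the dark strip. The pink one (side ~330,455; top ~450,258) is the decoy. I'll confirm this in an enlarged crop.

```bash
python3 - <<'E'
import cv2
a=cv2.imread("pics/top0.png")[205:310,250:395]; cv2.imwrite("pics/topc.png",cv2.resize(a,None,fx=5.5,fy=5.5,interpolation=cv2.INTER_CUBIC))
a=cv2.imread("pics/side0.png")[195:375,190:400]; cv2.imwrite("pics/sidec.png",cv2.resize(a,None,fx=3.3,fy=3.3,interpolation=cv2.INTER_CUBIC))
E
```

```text
(no output)
```

View pics/topc.png

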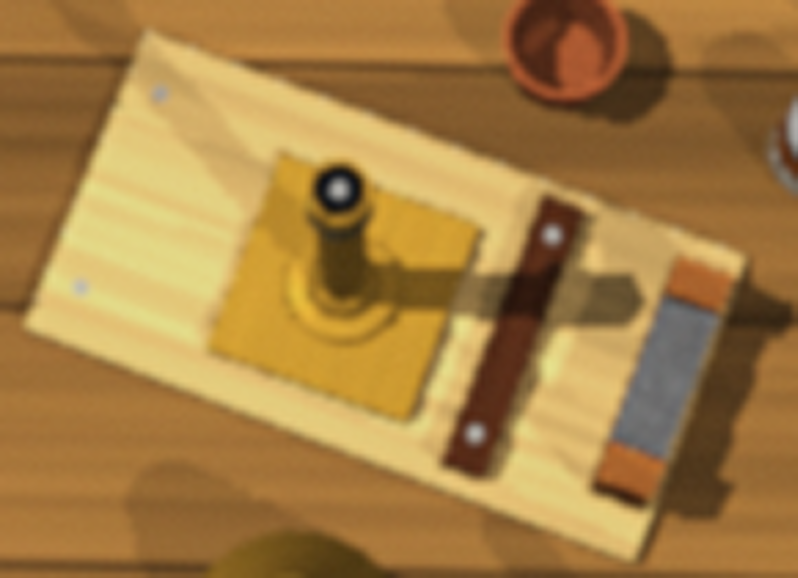

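View pics/sidec.png

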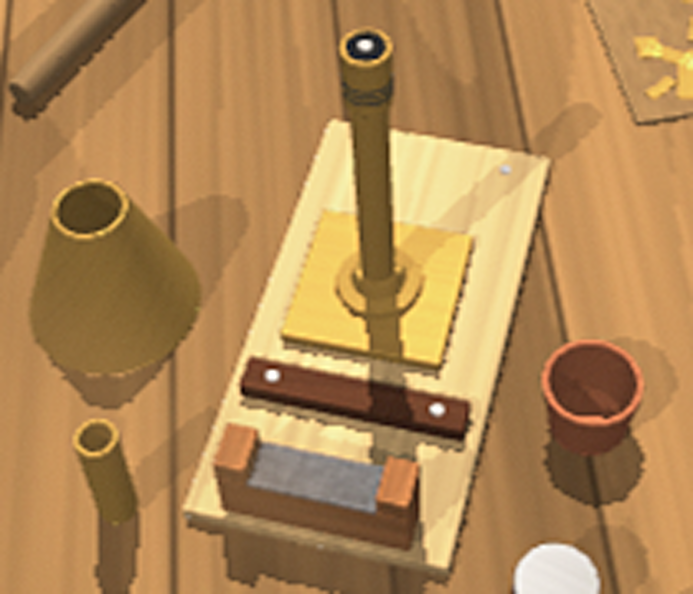

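The crops confirm the brass stand, upright on the board, short of the dark strip. Next I'll fit the poses.

```bash
cat > h.py <<'E'
import numpy as np
from scipy.optimize import least_squares
from rig import env
cams={n:env.snapshot(n) for n in("side","top")}
def proj(c,X):
    c=cams[c]; p=np.asarray(X)@np.array(c["R"]).T+c["t"]
    return np.c_[c["fx"]*p[:,0]/p[:,2]+c["cx"],c["fy"]*p[:,1]/p[:,2]+c["cy"]]
def fit(obs,x0):
    # obs: (cam, pixels Nx2, local pts Nx3)
    def place(v,P):
        c,s=np.cos(v[2]),np.sin(v[2]); P=np.asarray(P,float)
        return np.c_[v[0]+c*P[:,0]-s*P[:,1],v[1]+s*P[:,0]+c*P[:,1],P[:,2]]
    f=lambda v:np.concatenate([(proj(c,place(v,P))-px).ravel() for c,px,P in obs])
    r=least_squares(f,x0,loss="soft_l1"); return r.x,np.abs(r.fun).max(),f(r.x).round(1)
T=lambda L:(np.array(L)+.5)/5.5-.5+[250,205]
S=lambda L:(np.array(L)+.5)/3.3-.5+[190,195]
E
python3 - <<'E'
from h import *
# corners: (-,-y?) image top view: right=-Y world. cradle x ~ (-.4,-.92); y=(.92,-.4)-> image up/right
B=lambda x,y:[x,y,.012]
bt=[B(-.225,.085),B(-.225,-.085),B(.110,-.085),B(.110,.085)]
st=[[0,.075,.026],[.024,.075,.026],[.024,-.075,.026],[0,-.075,.026]]
obs=[("top",T([[148,30],[22,325],[640,562],[747,258]]),bt),
("top",T([[548,192],[583,208],[487,478],[443,463]]),st),
("side",S([[550,157],[333,120],[187,517],[447,577]]),bt),
("side",S([[468,402],[247,357]]),[st[0],st[3]])]
c=fit(obs,[.6,0,-1.97]);print("cradle",c[0],np.degrees(c[0][2]),c[2])
F=lambda x,y:[x*.055,y*.055,.022]
ft=[F(-1,1),F(1,1),F(1,-1),F(-1,-1)]
obs=[("top",T([[282,150],[482,232],[410,422],[208,350]]),ft),
("side",S([[474,236],[443,367],[282,345],[323,210]]),ft),
("top",T([[339,189]]),[[0,0,.252]]),("side",S([[365,45]]),[[0,0,.252]])]
l=fit(obs,[.6,0.1,-1.97]);print("lamp",l[0],np.degrees(l[0][2]),l[2])
d=l[0]-c[0];k,s=np.cos(c[0][2]),np.sin(c[0][2]);print("lamp in cradle",k*d[0]+s*d[1],-s*d[0]+k*d[1],np.degrees(d[2]))
def loc(px,z,cam):
    r=least_squares(lambda v:(proj(cam,[[v[0],v[1],z]])-px).ravel(),[.6,0]).x; return r
for n,px,z in(("shadetop",[302.5,319.5],.105),("tubetop",[362,320.5],.085),("cup",[353,213],.05),("jar",[402,230],.065)):
    w=loc(px,z,"top");d=w-c[0][:2];print(n,w,"cradle:",k*d[0]+s*d[1],-s*d[0]+k*d[1])
E
```

```text
cradle [ 0.52891478  0.01415432 -1.9179637 ] -109.89122505736889 [ 0.2  0.1  0.7  0.6 -0.3  0.2  0.7 -0.5 -0.4  0.1  1.2  0.1 -0.   0.4
 -0.1  0.1  0.5  0.4 -1.  -0.2 -1.8 -1.4  0.5 -1.3  1.3  0.2  0.5 -0. ]
lamp [ 0.54910692  0.0904651  -1.89473507] -108.56032270966371 [-0.   0.4  0.1 -1.7  0.2  0.1 -0.   0.   0.2 -0.2 -0.3 -0.3 -0.5 -2.5
 -0.2 -0.   0.5  0.2  0.5  1. ]
lamp in cradle -0.07862818469570662 -0.00697616338442596 1.330902347705182
shadetop [0.3659921  0.11186525] cradle: -0.03644944061817145 -0.18644748463078376
tubetop [ 0.36820374 -0.04495437] cradle: 0.11026189120671781 -0.13101218490042518
cup [ 0.67094045 -0.02124771] cradle: -0.015032222967266966 0.1455974786581886
jar [ 0.62092671 -0.15630424] cradle: 0.12898331783834055 0.14451858129548772
```

```bash
cat > go.py <<'E'
import numpy as np,sys
from scipy.spatial.transform import Rotation as Ro
from rig import env
C=np.array([.52891,.01415,0]);a=-1.91796
xc=np.array([np.cos(a),np.sin(a),0]);yc=np.array([-np.sin(a),np.cos(a),0]);zw=np.array([0,0,1.])
W=np.c_[xc,yc,zw]
def Rt(psi):  # tool z: down tilted towards -xc by psi deg; jaw axis y in x-z plane
    p=np.radians(psi); z=-zw*np.cos(p)-xc*np.sin(p); x=-yc; return np.c_[x,np.cross(z,x),z]
def now(s=None):
    s=s or env.get_state(); p=W.T@(np.array(s["tool_pos"])-C); return s,p
def rows(targets):  # (x,y,z mm cradle, psi)
    s,p=now(); R=np.array(s["tcp_rot"])
    z=R[:,2]; psi=np.degrees(np.arctan2(-z@xc,-z@zw))
    print("t %.2f tcp(cradle mm) %s psi %.1f f %s open %.3f q %s"%(s["t"],(1e3*p).round(1),psi,(W.T@np.array(s["ft_force"])).round(1),s["opening"],np.round(s["q"]).astype(int)))
    for t in targets:
        d=R.T@(C+W@(np.array(t[:3])/1e3)-np.array(s["tool_pos"]))/.03
        w=np.degrees(Ro.from_matrix(R.T@Rt(t[3])).as_rotvec())/5
        print(t,d.round(2),w.round(2))
if __name__=="__main__": rows(eval(sys.argv[1]) if len(sys.argv)>1 else [])
E
python3 go.py "[(-190,-7,231,0),(-190,-7,20,0)]"
```

```text
t 0.20 tcp(cradle mm) [-530.2 -534.8  230.7] psi -0.1 f [ 0.9 -0.3  0.1] open 0.085 q [-78  34   0  92   0  54  -5]
(-190, -7, 231, 0) [-16.9  -12.35   0.  ] [-0.01  0.    0.67]
(-190, -7, 20, 0) [-16.9  -12.34   7.04] [-0.01  0.    0.67]
```

```bash
python3 -m pendant '[[[-2,-1.4,0,0,0,0.13,0],[-4,-2.9,0,0,0,0.3,0],[-5.6,-4.1,0,0,0,0.4,0],[-7.2,-5.3,0,0,0,0.5,0],[-8.5,-6.2,0,0,0,0.67,0]]]'; python3 go.py "[(-190,-7,231,0),(-190,-7,20,0)]"
```

```text
t: 0.82
tool_pos: [0.397, 0.4448, 0.2314]
tcp_rot: [[-0.94, 0.341, 0.0], [0.341, 0.94, 0.0], [-0.0, 0.0, -1.0]]
ft_force: [1.4, 0.5, -0.0]
opening: 0.0002
t 0.82 tcp(cradle mm) [-360.1 -270.6  231.4] psi 0.0 f [-0.9  1.1 -0. ] open 0.000 q [-54  25   1 109   0  45  17]
(-190, -7, 231, 0) [-8.79 -5.67  0.01] [ 0.  0. -0.]
(-190, -7, 20, 0) [-8.79 -5.67  7.05] [ 0.  0. -0.]
```

```bash
python3 -m pendant '[[[-1.7,-1.1,0,0,0,0,0],[-3.4,-2.2,0,0,0,0,0],[-5.2,-3.3,0,0,0,0,0],[-7,-4.5,0.5,0,0,0,0],[-8.4,-5.4,1,0,0,0,0]]]'; python3 go.py "[(-190,-7,100,0),(-190,-7,18,0)]"
```

```text
t: 1.45
tool_pos: [0.5792, 0.2064, 0.2013]
tcp_rot: [[-0.94, 0.341, 0.001], [0.341, 0.94, 0.0], [-0.001, 0.001, -1.0]]
ft_force: [0.7, 0.0, -0.0]
opening: 0.0004
t 1.45 tcp(cradle mm) [-197.9  -18.1  201.3] psi 0.0 f [-0.2  0.6 -0. ] open 0.000 q [-26  29   2 108  -1  43  46]
(-190, -7, 100, 0) [-0.37 -0.27  3.38] [ 0.01  0.01 -0.01]
(-190, -7, 18, 0) [-0.37 -0.27  6.11] [ 0.01  0.01 -0.01]
```

```bash
python3 -m pendant '[[[-0.37,-0.27,1.7,0,0,0,0],[-0.37,-0.27,3.4,0,0,0,0],[-0.37,-0.27,5,0,0,0,0],[-0.37,-0.27,6.0,0,0,0,0],[-0.37,-0.27,6.1,0,0,0,0]]]'; python3 go.py "[(-165,-7,18,0),(-150,-7,18,0),(-124,-7,18,0)]"
```

```text
t: 2.08
tool_pos: [0.5842, 0.1966, 0.0162]
tcp_rot: [[-0.94, 0.34, -0.004], [0.34, 0.94, -0.002], [0.003, -0.003, -1.0]]
ft_force: [-0.9, 0.0, 0.4]
opening: 0.0002
t 2.08 tcp(cradle mm) [-190.4  -10.    16.2] psi -0.2 f [ 0.3 -0.9  0.4] open 0.000 q [-24  44   1 114  -1  23  47]
(-165, -7, 18, 0) [-0.1  -0.85 -0.06] [-0.03 -0.03  0.  ]
(-150, -7, 18, 0) [-0.1  -1.35 -0.06] [-0.03 -0.03  0.  ]
(-124, -7, 18, 0) [-0.1  -2.21 -0.05] [-0.03 -0.03  0.  ]
```

```bash
python3 -m pendant '[[[-0.1,-0.5,-0.05,0,0,0,0],[-0.1,-0.9,-0.05,0,0,0,0],[-0.1,-1.15,-0.05,0,0,0,0],[-0.1,-1.3,-0.05,0,0,0,0],[-0.1,-1.45,-0.05,0,0,0,0]]]'|grep force;python3 go.py;  python3 -m pendant '[[[0,-0.15,0,0,0,0,0],[0,-0.3,0,0,0,0,0],[0,-0.45,0,0,0,0,0],[0,-0.6,0,0,0,0,0],[0,-0.6,0,0,0,0,0]]]' |grep force; python3 go.py "[(-120,-7,18,0)]"
```

```text
ft_force: [1.8, 5.3, 3.0]
t 2.70 tcp(cradle mm) [-149.8   -5.4   20.8] psi 0.2 f [-5.6 -0.1  3. ] open -0.000 q [-21  42   0 117   0  20  50]
ft_force: [2.2, 3.6, 1.5]
t 3.33 tcp(cradle mm) [-131.5   -5.4   20.6] psi 0.2 f [-4.1  0.9  1.5] open -0.000 q [-19  42   0 118   0  19  51]
(-120, -7, 18, 0) [ 0.05 -0.39  0.08] [0.03 0.02 0.01]
```

```bash
python3 -m pendant '[[[0,-0.1,0.08,0,0,0,0],[0,-0.2,0.1,0,0,0,0],[0,-0.25,0.1,0,0,0,0]]]'|grep force;python3 go.py;  python3 -m pendant '[[[0,-0.08,0,0,0,0,0],[0,-0.12,0,0,0,0,0]]]' |grep force; python3 go.py "[(-120,-7,18,0)]"
```

```text
ft_force: [3.4, 10.9, 3.5]
t 3.70 tcp(cradle mm) [-125.7   -4.9   17.7] psi 0.3 f [-11.4  -0.5   3.5] open -0.000 q [-19  42   0 119   0  19  51]
ft_force: [5.2, 17.8, 4.5]
t 3.95 tcp(cradle mm) [-125.2   -4.4   18.3] psi 0.5 f [-18.5  -1.2   4.5] open -0.000 q [-18  42   0 119   0  18  51]
(-120, -7, 18, 0) [ 0.09 -0.17  0.01] [0.1  0.06 0.04]
```

```bash
python3 -m pendant '[[[0,0,0,0,0,0,0],[0,0,0,0,0,0,0],[0,0,0,0,0,0,0]]]'|grep force;python3 - <<'E'
from h import *
import cv2
a=cams["top"]["color"][205:310,250:395,::-1];cv2.imwrite("pics/topd.png",cv2.resize(a,None,fx=5.5,fy=5.5,interpolation=cv2.INTER_CUBIC))
E
python3 go.py
```

```text
ft_force: [4.9, 15.6, 4.5]
t 4.42 tcp(cradle mm) [-125.3   -4.4   18.3] psi 0.5 f [-16.3  -0.9   3.8] open -0.001 q [-18  42   0 119   0  18  51]
```

View pics/topd.png

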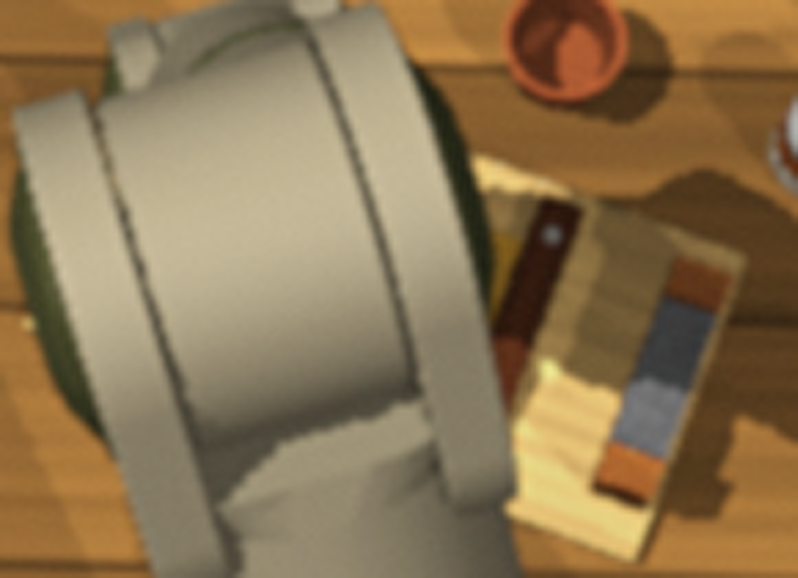

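```bash
python3 -m pendant '[[[0,0.5,0,0,0,0,0],[0,1.5,0,0,0,0,0],[0,2,-1.5,0,0,0,0],[0,2,-3.5,0,0,0,0],[0,2,-5.5,0,0,0,0]]]'|grep force; python3 -m pendant '[[[0,0,-2,0,0,0,0],[0,0,-4,0,0,0,0.6],[0,0,-5.5,0,0,0,0.6]]]'; python3 go.py "[(-165,-7,350,0),(150,-7,350,0),(205,-7,250,65),(205,-7,60,65)]"; python3 - <<'E'
from h import *
import cv2
a=cams["side"]["color"][185:365,190:400,::-1];cv2.imwrite("pics/sidee.png",cv2.resize(a,None,fx=3.3,fy=3.3,interpolation=cv2.INTER_CUBIC))
E
```

```text
ft_force: [1.8, 0.9, -0.3]
t: 5.42
tool_pos: [0.5838, 0.184, 0.3497]
tcp_rot: [[-0.94, 0.341, 0.001], [0.341, 0.94, 0.0], [-0.001, 0.001, -1.0]]
ft_force: [0.2, -0.5, 0.3]
opening: 0.0354
t 5.42 tcp(cradle mm) [-178.4   -6.2  349.7] psi 0.0 f [0.4 0.4 0.3] open 0.035 q [-24  20   2  99  -1  61  48]
(-165, -7, 350, 0) [ 0.03 -0.45 -0.01] [ 0.01  0.01 -0.  ]
(150, -7, 350, 0) [  0.02 -10.95  -0.02] [ 0.01  0.01 -0.  ]
(205, -7, 250, 65) [  0.03 -12.78   3.31] [-1.299e+01  1.000e-02  0.000e+00]
(205, -7, 60, 65) [  0.03 -12.79   9.65] [-1.299e+01  1.000e-02  0.000e+00]
```

View pics/sidee.png

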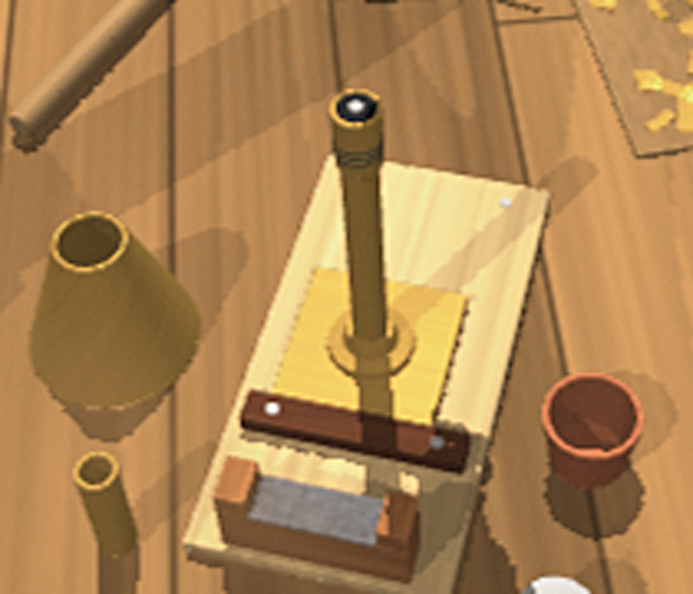

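The foot lies flush along the strip (edge at crop ~275,395 to 435,430) and the bystanders have not moved. Now I'll test whether the tilted pose can be reached, up in free space.

```bash
python3 -m pendant '[[[0,-2,0,0,0,0,0.6],[0,-4,0,0,0,0,0.6],[0,-6,0,0,0,0,0.6],[0,-8,0,-2,0,0,0.6],[0,-10,0,-4,0,0,0.6]]]'|grep -E "force|open"; python3 go.py "[(205,-7,250,65)]"; python3 -m pendant '[[[0,-1.5,0,-2,0,0,0.6],[0,-2,0,-4,0,0,0.6],[0,-2,0,-6,0,0,0.6],[0,-2,0,-8,0,0,0.6],[0,-2,0,-9,0,0,0.6]]]'; python3 go.py "[(205,-7,250,65),(205,-7,60,65)]"
```

```text
ft_force: [0.8, 0.0, 0.6]
opening: 0.0514
t 6.15 tcp(cradle mm) [ 96.8  -7.6 345.3] psi 16.0 f [-0.3  0.7  0.6] open 0.051 q [  8  11   6 115 -21  55  96]
(205, -7, 250, 65) [-0.05 -4.34  2.06] [-9.8  -0.15 -0.07]
t: 6.78
tool_pos: [0.4694, -0.1287, 0.3276]
tcp_rot: [[-0.94, 0.18, 0.29], [0.34, 0.45, 0.826], [0.018, 0.875, -0.484]]
ft_force: [1.0, 0.9, 0.2]
opening: 0.0513
t 6.78 tcp(cradle mm) [154.5  -7.4 327.6] psi 61.0 f [-1.2  0.6  0.2] open 0.051 q [ 40  28   1 119 -57  77 147]
(205, -7, 250, 65) [-0.06 -3.08 -0.22] [-0.79 -0.09 -0.19]
(205, -7, 60, 65) [-0.17 -8.62  2.85] [-0.79 -0.09 -0.19]
```

```bash
python3 -m pendant '[[[0,0,0,0,0,2,0.6],[0,0,0,0,0,4,0.6],[0,0,0,0,0,6,0.6],[0,0,0,0,0,8,0.6],[0,0,0,0,0,10,0.6]]]'>/dev/null;python3 -m pendant '[[[0,0,0,0,0,2,0.6],[0,0,0,0,0,4,0.6],[0,0,0,0,0,6,0.6],[0,0,0,0,0,8,0.6],[0,0,0,0,0,10,0.6]]]'>/dev/null; python3 -m pendant '[[[0,0,0,0,0,2,0.6],[0,0,0,0,0,4,0.6],[0,0,0,0,0,6,0.6],[0,0,0,0,0,8,0.6],[0,0,0,0,0,10,0.6]]]' >/dev/null; python3 -m pendant '[[[0,0,0,0,0,2,0.6],[0,0,0,0,0,4,0.6],[0,0,0,0,0,6,0.6]]]'
sed -i 's/x=-yc; return/x=yc; return/' go.py; python3 go.py "[(230,-7,200,60),(230,-7,80,60)]"
```

```text
t: 9.02
tool_pos: [0.4698, -0.1271, 0.3285]
tcp_rot: [[0.94, -0.184, 0.287], [-0.34, -0.453, 0.824], [-0.021, -0.872, -0.488]]
ft_force: [0.4, -0.4, -0.7]
opening: 0.0513
t 9.03 tcp(cradle mm) [152.9  -7.6 328.5] psi 60.8 f [ 0.2  0.6 -0.7] open 0.051 q [ 28  29  19 120 -60  84 -28]
(230, -7, 200, 60) [ 0.11  4.99 -0.15] [-0.15  0.12 -0.21]
(230, -7, 80, 60) [0.2  8.48 1.8 ] [-0.15  0.12 -0.21]
```

```bash
python3 -m pendant '[[[0,1.7,0,-0.15,0.1,-0.2,0.6],[0.1,3.4,0,-0.15,0.1,-0.2,0.6],[0.1,5,-0.15,-0.15,0.1,-0.2,0.6],[0.1,6.2,0.5,-0.15,0.1,-0.2,0.6],[0.2,7.3,1.15,-0.15,0.1,-0.2,0.6]]]' | grep force; python3 go.py "[(230,-7,80,60),(230,-7,80,75)]"; python3 -m pendant '[[[0,1.2,0.6,1,0,0,0.6],[0,1.2,0.6,2,0,0,0.6],[0,1.2,0.6,3,0,0,0.6]]]'|grep force; python3 go.py "[(230,-7,80,75)]"
```

```text
ft_force: [0.9, -0.6, -0.2]
t 9.65 tcp(cradle mm) [229.9  -4.5 118.8] psi 60.0 f [ 0.2  1.  -0.2] open 0.051 q [ 42  49   8 119 -59  71  -8]
(230, -7, 80, 60) [-0.09  1.12  0.64] [-0.    0.03  0.05]
(230, -7, 80, 75) [-0.09  1.12  0.64] [3.   0.03 0.04]
ft_force: [-0.4, -0.3, -0.8]
t 10.03 tcp(cradle mm) [232.5  -4.3  79.9] psi 75.2 f [ 0.4 -0.3 -0.8] open 0.051 q [ 51  60   0 114 -58  78  -5]
(230, -7, 80, 75) [-0.09 -0.02  0.08] [-0.05  0.03  0.04]
```

```bash
python3 - <<'E'
from h import *
from go import C,W
px=(np.array([356,106])+.5)/3.3-.5+[190,185]
r=least_squares(lambda v:(proj("side",[[v[0],v[1],.252]])-px).ravel(),[.55,.07]).x
print("lamp top cradle", W.T@(np.r_[r,.252]-C))
E
python3 go.py "[(180,-7,330,40),(0,-7,340,0)]"; python3 -m pendant '[[[0,-1.5,-1.2,-1.4,0,0,0.52],[0,-3,-2,-2.8,0,0,0.52],[0,-4.6,-2.7,-4.2,0,0,0.52],[0,-6.1,-3.2,-5.6,0,0,0.52],[-0.1,-7.5,-3.6,-7,0,0,0.52]]]'|grep force;  python3 go.py "[(180,-7,330,40),(-55,-7,340,0)]"
```

```text
lamp top cradle [-0.05844888 -0.00773606  0.252     ]
t 10.12 tcp(cradle mm) [233.   -4.5  78.7] psi 75.1 f [ 0.8  0.3 -0.1] open 0.051 q [ 51  60   0 114 -58  78  -5]
(180, -7, 330, 40) [-0.07 -8.55 -0.44] [-7.03  0.02  0.03]
(0, -7, 340, 0) [ -0.05 -10.41   5.27] [-1.503e+01  1.000e-02  3.000e-02]
ft_force: [1.0, -1.1, 0.3]
t 10.75 tcp(cradle mm) [278.4  -8.  328.6] psi 39.7 f [0.7 1.4 0.3] open 0.044 q [ 35  22  14 112 -41  74 -39]
(180, -7, 330, 40) [ 0.04 -2.55  2.06] [ 0.06 -0.05  0.08]
(-55, -7, 340, 0) [ 0.07 -8.79  6.81] [-7.94 -0.07  0.06]
```

```bash
python3 -m pendant '[[[0,-1.5,1.1,-1.5,0,0,0.52],[0,-3,2.2,-3,0,0,0.52],[0,-4.5,3.3,-4.7,0,0,0.52],[0,-6,4.4,-6.3,0,0,0.52],[0,-7.4,5.6,-8,0,0,0.52]]]'|grep force;  python3 go.py "[(-57,-7,340,0)]"; python3 -m pendant '[[[0,-0.9,0.8,0,0,0,0.52],[0,-1.8,1.4,0,0,0,0.52],[0,-1.8,1.4,0,0,0,0.52]]]'|grep force;python3 go.py "[(-57,-7,300,0),(-57,-7,226,0)]"
```

```text
ft_force: [1.2, -0.9, -0.7]
t 11.38 tcp(cradle mm) [ 23.1  -9.9 340.4] psi 2.4 f [ 0.4  1.4 -0.7] open 0.044 q [ -13   12   11  112   -6   55 -109]
(-57, -7, 340, 0) [ 0.11 -2.67  0.12] [-0.48  0.03  0.06]
ft_force: [-0.4, -1.8, -1.2]
t 11.75 tcp(cradle mm) [-33.5 -11.9 298.3] psi 2.5 f [ 1.9  0.2 -1.2] open 0.045 q [ -17   16    9  113   -7   50 -113]
(-57, -7, 300, 0) [ 0.17 -0.78 -0.02] [-0.51  0.1   0.11]
(-57, -7, 226, 0) [ 0.19 -0.67  2.44] [-0.51  0.1   0.11]
```

```bash
python3 -m pendant '[[[0.15,-0.75,0,-0.5,0.1,0.1,0.52],[0.17,-0.75,0.3,-0.5,0.1,0.1,0.52],[0.17,-0.75,0.5,-0.5,0.1,0.1,0.52]]]'|grep force;  python3 go.py "[(-57,-7,226,0)]"; python3 - <<'E'
from h import *
import cv2
a=cams["side"]["color"][105:345,190:400,::-1];cv2.imwrite("pics/sidef.png",cv2.resize(a,None,fx=2.5,fy=2.5,interpolation=cv2.INTER_CUBIC))
E
```

```text
ft_force: [-0.2, -0.7, 0.4]
t 12.12 tcp(cradle mm) [-53.3  -5.5 285.1] psi 0.1 f [0.8 0.  0.4] open 0.044 q [ -20   19   10  112   -4   50 -118]
(-57, -7, 226, 0) [-0.05 -0.12  1.97] [-0.01 -0.01 -0.04]
```

View pics/sidef.png

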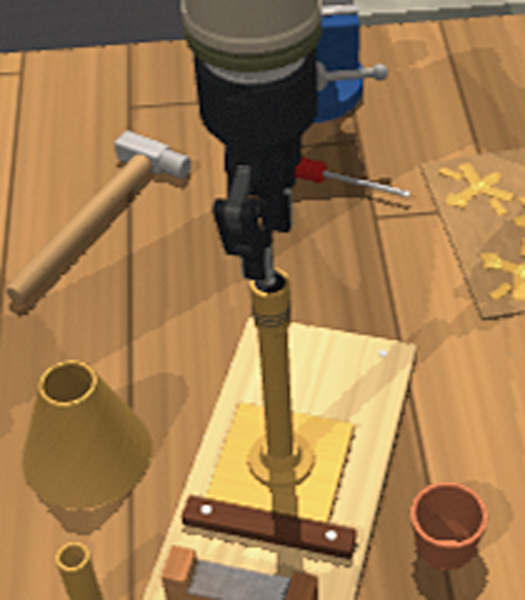

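The gripper is over the lampholder: lamp top at about (270,288), front finger tip at about (257,275). The bystanders are still. Descending in small steps while checking force.

```bash
python3 -m pendant '[[[-0.05,-0.12,0.5,0,0,0,0.52],[-0.05,-0.12,0.8,0,0,0,0.52],[-0.05,-0.12,1.1,0,0,0,0.52]]]'|grep force; python3 go.py
```

```text
ft_force: [0.0, -0.8, 0.3]
t 12.60 tcp(cradle mm) [-57.9  -6.8 251.3] psi 0.0 f [0.8 0.3 0.3] open 0.045 q [ -20   21    9  114   -5   45 -118]
```

```bash
python3 -m pendant '[[[0,0,0.3,0,0,0,0.52],[0,0,0.6,0,0,0,0.52],[0,0,0.85,0,0,0,0.52]]]'|grep force; python3 go.py "[(-57,-7,226,0)]"; cat > plan.py <<'E'
import numpy as np
from go import rows
import sys
# lamp angle th, tool psi, h of TCP on axis, lateral offset of tool along tool -perp (positive = towards +x/down side, back finger touches)
def tgt(th,psi,h,off,y=-7):
    t=np.radians(th);s,c=np.sin(t),np.cos(t)
    P=np.array([(h-10)*s-55*c,12+55*s+h*c]); p=np.radians(psi)
    P=P+off*np.array([np.cos(p),-np.sin(p)])
    return (round(P[0],1),y,round(P[1],1),psi)
if __name__=="__main__": rows([tgt(*a) for a in eval(sys.argv[1])])
E
python3 plan.py "[(5,5,216,7),(10,10,216,7),(15,15,216,7),(20,20,216,7)]"
```

```text
ft_force: [0.2, 0.1, 0.6]
t 12.97 tcp(cradle mm) [-58.1  -6.7 226. ] psi 0.0 f [-0.2  0.1  0.6] open 0.044 q [ -20   23    9  116   -5   42 -118]
(-57, -7, 226, 0) [-0.01  0.04 -0.  ] [-0.01 -0.01 -0.03]
t 12.97 tcp(cradle mm) [-58.1  -6.7 226. ] psi 0.0 f [-0.2  0.1  0.6] open 0.044 q [ -20   23    9  116   -5   42 -118]
(np.float64(-29.9), -7, np.float64(231.4), 5) [-0.01  0.94 -0.18] [ 0.99 -0.01 -0.03]
(np.float64(-11.5), -7, np.float64(233.1), 10) [-0.    1.55 -0.24] [ 1.99 -0.01 -0.03]
(np.float64(7.0), -7, np.float64(233.1), 15) [-0.    2.17 -0.24] [ 2.99 -0.01 -0.03]
(np.float64(25.4), -7, np.float64(231.4), 20) [-0.    2.78 -0.18] [ 3.99 -0.01 -0.03]
```

```bash
python3 -m pendant '[[[0,0.2,0,0,0,0,0.52],[0,0.4,-0.05,0.2,0,0,0.52],[0,0.65,-0.1,0.5,0,0,0.52],[0,0.94,-0.18,1,0,0,0.52],[0,1.25,-0.21,1.5,0,0,0.52]]]'|grep force; python3 plan.py "[(10,10,216,7),(15,15,216,7),(20,20,216,7)]"
```

```text
ft_force: [0.5, 2.5, -0.4]
t 13.60 tcp(cradle mm) [-20.4  -6.5 233.7] psi 7.7 f [-2.5 -0.4 -0.4] open 0.045 q [  -9   20    4  119  -13   38 -105]
(np.float64(-11.5), -7, np.float64(233.1), 10) [-0.02  0.3  -0.02] [ 0.46 -0.03 -0.03]
(np.float64(7.0), -7, np.float64(233.1), 15) [-0.01  0.91 -0.1 ] [ 1.46 -0.03 -0.03]
(np.float64(25.4), -7, np.float64(231.4), 20) [-0.01  1.52 -0.13] [ 2.46 -0.03 -0.03]
```

```bash
python3 -m pendant '[[[0,0.3,-0.02,0.5,0,0,0.52],[0,0.6,-0.06,1,0,0,0.52],[0,0.9,-0.1,1.5,0,0,0.52],[0,1.2,-0.12,2,0,0,0.52],[0,1.5,-0.13,2.5,0,0,0.52]]]'|grep force; python3 plan.py "[(20,20,216,7),(26,26,216,7),(32,32,216,7)]"
```

```text
ft_force: [0.8, 0.5, -0.8]
t 14.22 tcp(cradle mm) [ 25.2  -6.5 231.7] psi 20.2 f [-0.7  0.6 -0.8] open 0.044 q [ 11  20  -6 123 -31  36 -79]
(np.float64(25.4), -7, np.float64(231.4), 20) [-0.02  0.01  0.01] [-0.03 -0.05 -0.03]
(np.float64(47.2), -7, np.float64(227.2), 26) [-0.01  0.74 -0.11] [ 1.17 -0.05 -0.03]
(np.float64(68.5), -7, np.float64(220.6), 32) [-0.01  1.48 -0.15] [ 2.37 -0.05 -0.02]
```

```bash
python3 -m pendant '[[[0,0.3,-0.05,0.5,0,0,0.52],[0,0.6,-0.08,1,0,0,0.52],[0,0.9,-0.12,1.45,0,0,0.52],[0,1.2,-0.14,1.9,0,0,0.52],[0,1.5,-0.15,2.4,0,0,0.52]]]'|grep force; python3 plan.py "[(38,38,216,7),(44,44,216,7)]"; python3 - <<'E'
from h import *
import cv2
a=cams["side"]["color"][105:345,190:400,::-1];cv2.imwrite("pics/sideg.png",cv2.resize(a,None,fx=2.5,fy=2.5,interpolation=cv2.INTER_CUBIC))
E
```

```text
ft_force: [1.2, 0.5, -0.5]
t 14.85 tcp(cradle mm) [ 69.1  -6.6 220.4] psi 32.1 f [-0.9  0.9 -0.5] open 0.044 q [ 30  24 -14 125 -45  39 -56]
(np.float64(89.0), -7, np.float64(211.8), 38) [-0.01  0.71 -0.11] [ 1.17 -0.06 -0.02]
(np.float64(108.6), -7, np.float64(200.7), 44) [-0.01  1.46 -0.15] [ 2.37 -0.06 -0.01]
```

View pics/sideg.png

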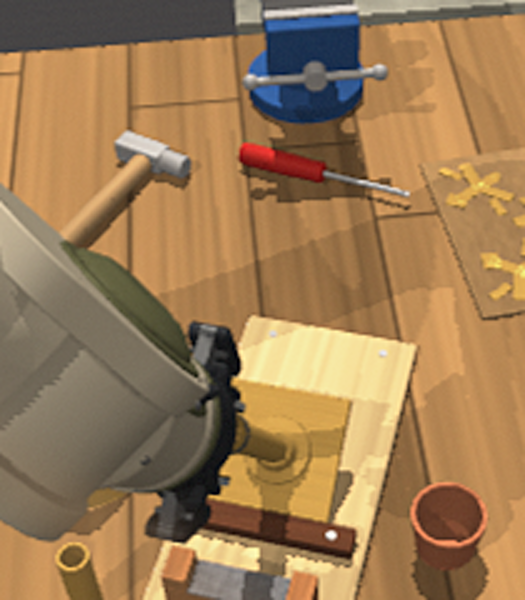

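The stand is tilted about 30° and caged, with its foot at the strip and the back of the foot raised (crop ~240-350, 385-520). I'll continue to about 48°, then narrow the cage before the balance point.

```bash
python3 -m pendant '[[[0,0.35,-0.05,0.6,0,0,0.52],[0,0.71,-0.11,1.2,0,0,0.52],[0,1.08,-0.13,1.8,0,0,0.52],[0,1.46,-0.15,2.4,0,0,0.52]]]'|grep force; python3 plan.py "[(47,47,216,7),(47,47,216,4)]"; python3 -m pendant '[[[0,0.3,-0.05,0.6,0,0,0.5],[0,0.3,-0.05,0.6,0,0,0.47],[0,0.3,-0.05,0.6,0,0,0.44],[0,0.3,-0.05,0.6,0,0,0.44]]]'|grep force; python3 plan.py "[(50,50,216,3),(54,54,216,2),(58,58,216,0),(62,62,216,-3),(66,66,216,-3)]"
```

```text
ft_force: [0.6, 0.4, -0.5]
t 15.45 tcp(cradle mm) [107.9  -6.8 200.7] psi 44.1 f [-0.6  0.5 -0.5] open 0.044 q [ 43  31 -19 125 -53  44 -38]
(np.float64(117.9), -7, np.float64(194.4), 47) [-0.    0.39 -0.08] [ 0.59 -0.04 -0.  ]
(np.float64(115.9), -7, np.float64(196.6), 47) [-0.01  0.29 -0.09] [ 0.59 -0.04 -0.  ]
ft_force: [0.5, 0.5, 0.3]
t 15.95 tcp(cradle mm) [114.5  -7.1 195.7] psi 47.0 f [-0.7  0.3  0.3] open 0.038 q [ 46  33 -20 125 -54  46 -35]
(np.float64(124.4), -7, np.float64(190.7), 50) [ 0.    0.35 -0.13] [ 0.6  -0.03  0.01]
(np.float64(135.5), -7, np.float64(181.8), 54) [ 0.    0.82 -0.2 ] [ 1.4  -0.03  0.01]
(np.float64(145.6), -7, np.float64(173.1), 58) [ 0.    1.26 -0.24] [ 2.2  -0.03  0.01]
(np.float64(154.7), -7, np.float64(164.6), 62) [ 0.    1.67 -0.27] [ 3.   -0.03  0.01]
(np.float64(164.6), -7, np.float64(152.8), 66) [ 0.    2.19 -0.25] [ 3.8  -0.03  0.01]
```

```bash
python3 -m pendant '[[[0,0.25,-0.1,0.4,0,0,0.44],[0,0.5,-0.15,0.8,0,0,0.44],[0,0.75,-0.19,1.25,0,0,0.44],[0,1,-0.22,1.7,0,0,0.44],[0,1.26,-0.24,2.2,0,0,0.44]]]'|grep force; python3 plan.py "[(58,58,216,-3),(62,62,216,-3),(66,66,216,-3),(70,70,216,-3)]"
```

```text
ft_force: [-0.1, 0.4, -0.6]
t 16.57 tcp(cradle mm) [147.   -7.2 171.7] psi 58.2 f [-0.4 -0.2 -0.6] open 0.037 q [ 55  42 -22 124 -55  52 -26]
(np.float64(144.0), -7, np.float64(175.6), 58) [ 0.01 -0.16  0.02] [-0.04 -0.04 -0.02]
(np.float64(154.7), -7, np.float64(164.6), 62) [ 0.01  0.34 -0.09] [ 0.76 -0.04 -0.02]
(np.float64(164.6), -7, np.float64(152.8), 66) [ 0.01  0.84 -0.17] [ 1.56 -0.04 -0.01]
(np.float64(173.7), -7, np.float64(140.4), 70) [ 0.01  1.36 -0.21] [ 2.36 -0.04 -0.01]
```

```bash
python3 -m pendant '[[[0,0.2,-0.05,0.4,0,0,0.44],[0,0.4,-0.09,0.8,0,0,0.44],[0,0.6,-0.13,1.2,0,0,0.44],[0,0.84,-0.17,1.6,0,0,0.44]]]'|grep force; python3 plan.py "[(70,70,216,-3),(74,74,216,-3),(78,75,216,-4),(82,75,216,-4)]"
```

```text
ft_force: [-0.6, -0.7, -1.2]
t 17.07 tcp(cradle mm) [164.2  -7.2 153.4] psi 66.2 f [ 0.9 -0.3 -1.2] open 0.037 q [ 59  49 -23 122 -55  56 -21]
(np.float64(173.7), -7, np.float64(140.4), 70) [ 0.01  0.52 -0.12] [ 0.77 -0.03 -0.  ]
(np.float64(182.0), -7, np.float64(127.3), 74) [ 0.01  1.03 -0.19] [ 1.57 -0.03  0.  ]
(np.float64(189.0), -7, np.float64(114.6), 75) [ 0.01  1.52 -0.23] [ 1.77 -0.03  0.  ]
(np.float64(195.3), -7, np.float64(100.4), 75) [ 0.01  2.03 -0.24] [ 1.77 -0.03  0.  ]
```

```bash
python3 -m pendant '[[[0,0.25,-0.06,0.4,0,0,0.44],[0,0.52,-0.12,0.8,0,0,0.44],[0,0.77,-0.16,1.2,0,0,0.45],[0,1.03,-0.19,1.6,0,0,0.47]]]'|grep force; python3 plan.py "[(78,76,216,-4),(82,77,216,-5),(86,77,216,-6)]";  python3 - <<'E'
from h import *
import cv2
b=cams["top"]["color"][190:330,250:440,::-1];cv2.imwrite("pics/toph.png",cv2.resize(b,None,fx=4,fy=4,interpolation=cv2.INTER_CUBIC))
E
```

```text
ft_force: [0.2, -0.1, 0.1]
t 17.57 tcp(cradle mm) [182.1  -7.3 127.2] psi 74.2 f [0.  0.2 0.1] open 0.040 q [ 62  57 -24 119 -53  61 -18]
(np.float64(189.1), -7, np.float64(114.6), 76) [ 0.01  0.47 -0.11] [ 0.37 -0.04  0.  ]
(np.float64(195.2), -7, np.float64(101.4), 77) [ 0.01  0.94 -0.19] [ 0.57 -0.04  0.  ]
(np.float64(200.3), -7, np.float64(87.8), 77) [ 0.01  1.43 -0.23] [ 0.57 -0.04  0.  ]
```

View pics/toph.png

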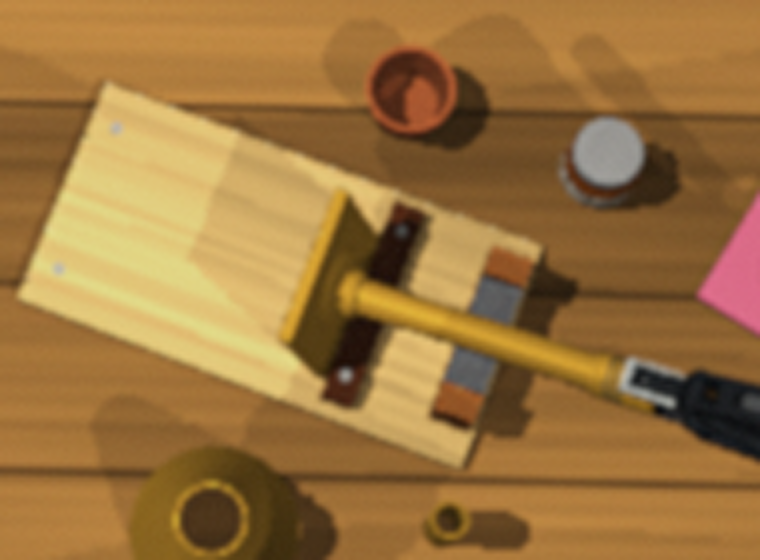

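The stand is about 74° over, foot at the strip, tube aligned with the saddle (pixels 350,295 to 610,372), and all bystanders are in place. I'll lower the rest of the way.

```bash
python3 -m pendant '[[[0,0.24,-0.06,0.2,0,0,0.5],[0,0.47,-0.11,0.37,0,0,0.5],[0,0.7,-0.15,0.5,0,0,0.5],[0,0.94,-0.19,0.57,0,0,0.5]]]'|grep force; python3 plan.py "[(86,78,216,-7),(90,78,216,-7),(90,78,216,-3),(90,78,216,0)]"
```

```text
ft_force: [-0.4, 0.9, 0.0]
t 18.18 tcp(cradle mm) [195.2  -7.3 101.6] psi 76.9 f [-0.7 -0.7  0. ] open 0.043 q [ 64  61 -23 117 -52  63 -16]
(np.float64(200.2), -7, np.float64(88.8), 78) [ 0.01  0.45 -0.07] [ 0.22 -0.04  0.  ]
(np.float64(204.5), -7, np.float64(73.8), 78) [ 0.01  0.97 -0.09] [ 0.22 -0.04  0.  ]
(np.float64(205.4), -7, np.float64(69.9), 78) [ 0.01  1.11 -0.09] [ 0.22 -0.04  0.  ]
(np.float64(206.0), -7, np.float64(67.0), 78) [ 0.01  1.21 -0.09] [ 0.22 -0.04  0.  ]
```

```bash
python3 -m pendant '[[[0,0.2,-0.03,0.1,0,0,0.5],[0,0.4,-0.06,0.2,0,0,0.5],[0,0.55,-0.07,0.2,0,0,0.5],[0,0.7,-0.08,0.2,0,0,0.5],[0,0.8,-0.08,0.2,0,0,0.5]]]'|grep force; python3 go.py; python3 -m pendant '[[[0,0.1,0,0,0,0,0.5],[0,0.2,0,0,0,0,0.5],[0,0.3,0,0,0,0,0.5],[0,0.4,0,0,0,0,0.5],[0,0.4,0,0,0,0,0.5]]]'|grep force; python3 go.py; python3 - <<'E'
from h import *
import cv2
a=cams["side"]["color"][230:430,190:400,::-1]
b=cams["top"]["color"][215:315,300:400,::-1]
a=cv2.resize(a,None,fx=2,fy=2.5,interpolation=cv2.INTER_CUBIC);b=cv2.resize(b,(375,500),interpolation=cv2.INTER_CUBIC)
cv2.imwrite("pics/i.png",np.hstack([a,b]))
E
```

```text
ft_force: [0.8, 1.2, -1.0]
t 18.80 tcp(cradle mm) [202.8  -7.3  79.1] psi 77.9 f [-1.4  0.3 -1. ] open 0.042 q [ 64  64 -23 116 -51  63 -15]
ft_force: [-0.2, 0.3, -0.1]
t 19.43 tcp(cradle mm) [205.3  -7.3  67.5] psi 77.9 f [-0.2 -0.3 -0.1] open 0.043 q [ 64  65 -23 115 -51  63 -15]
```

View pics/i.png

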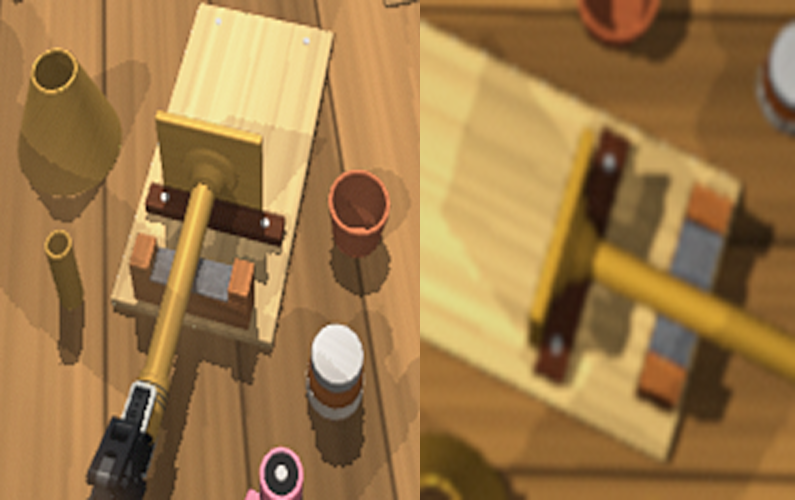

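The tube lies across the felt and the foot's upper face stands against the strip (left half, tube at 195,260). I'll ease down 3 mm to check the finger is free, then withdraw level along +x.

```bash
python3 -m pendant '[[[0,0.1,0,0,0,0,0.5],[0,0.1,0,0,0,0,0.5]]]'|grep force; python3 go.py "[(206,-7,64,78),(226,-7,64,78),(250,-7,64,78),(310,-7,66,78)]"
```

```text
ft_force: [0.8, -0.9, -0.9]
t 19.77 tcp(cradle mm) [206.   -7.3  64.5] psi 77.9 f [ 0.6  1.1 -0.9] open 0.043 q [ 64  65 -22 115 -51  63 -14]
(206, -7, 64, 78) [0.01 0.02 0.  ] [ 0.02 -0.04  0.  ]
(226, -7, 64, 78) [ 0.01  0.16 -0.65] [ 0.02 -0.04  0.  ]
(250, -7, 64, 78) [ 0.02  0.32 -1.43] [ 0.02 -0.04  0.  ]
(310, -7, 66, 78) [ 0.02  0.68 -3.4 ] [ 0.02 -0.04  0.  ]
```

```bash
python3 -m pendant '[[[0,0.04,-0.16,0,0,0,0.5],[0,0.08,-0.33,0,0,0,0.5],[0,0.16,-0.65,0,0,0,0.5],[0,0.32,-1.4,0,0,0,0.5],[0,0.68,-3.2,0,0,0,0.5]]]'|grep force; python3 -m pendant '[[[0,-0.5,-1,0,0,0,0.5],[0,-2,-2,0,0,0,0.5],[0,-3,-2,0,0,0,0.5]]]'; python3 go.py;python3 - <<'E'
from h import *
import cv2
a=cams["side"]["color"][230:430,190:400,::-1]
b=cams["top"]["color"][215:315,300:430,::-1]
a=cv2.resize(a,None,fx=1.9,fy=1.9,interpolation=cv2.INTER_CUBIC);b=cv2.resize(b,(390,300),interpolation=cv2.INTER_CUBIC)
c=np.zeros((380,390,3),np.uint8);c[:300]=b
cv2.imwrite("pics/j.png",np.hstack([a,c]))
from go import C,W
K=lambda x,y,z:C+W@np.array([x,y,z])
print("expect side crop top end",(proj("side",[K(.23,-.007,.067),K(0,-.06,.012)])-[190,230])*1.9)
print("expect top crop",(proj("top",[K(.23,-.007,.067)])-[300,215])*3)
E
```

```text
ft_force: [0.6, -1.4, -0.5]
t: 20.78
tool_pos: [0.4038, -0.3093, 0.1667]
tcp_rot: [[0.938, -0.072, 0.339], [-0.346, -0.2, 0.917], [0.002, -0.977, -0.212]]
ft_force: [0.5, -0.0, -0.9]
opening: 0.0426
t 20.77 tcp(cradle mm) [346.7  -7.6 166.7] psi 77.7 f [-0.1  0.5 -0.9] open 0.043 q [ 71  56 -18 105 -43  81 -25]
expect side crop top end [[131.84584809 332.07407649]
 [156.21657632 147.64549228]]
expect top crop [[356.940203   236.74388694]]
```

View pics/j.png

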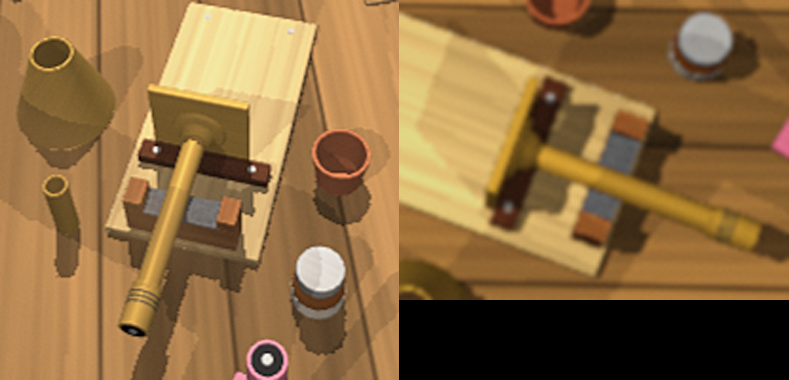

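The lampholder end is at (133,330) in the side crop, where a correctly laid stand should show (132,332), and at about (358,236) in the top crop, expected (357,237). The arm is clear, so I'm handing in.

```bash
python3 -m pendant '[[[0,0,0,0,0,0,0.5],[0,0,0,0,0,0,0.5]]]'|grep force; python3 -c "
from rig import env
print(env.finish_job())"
```

```text
ft_force: [0.3, 0.0, 0.1]
the job is handed in; nothing more can be done
None
```

The brass lamp stand is lying in the saddle with its foot against the strip, and the job was handed in at about 21 s. No verdict was reported.

**What I did:** I pushed the foot against the strip with the shut fingers; the last reading was about 18 N. I then tipped the stand with the open fingers loosely around the lampholder, without pinching it. The wrist force stayed within a few newtons, and the front finger carried it down past the balance point. After it was down I lowered the fingers clear and drew them out level.

**Last checks:**
- **Position:** in the final side and top pictures the lampholder end is within about 2 pixels (a few mm) of where a correctly laid stand should appear. The foot's upper face is against the strip and the tube lies on the felt.
- **Other things:** the shade, cup, jar and tube offcut look unmoved by eye. The hammer and screwdriver were last seen in place at about 30° of tip. I did not measure any of their shifts.
- **Not measured:** I could not read the contact force on the saddle. The wrist readings at release were within the roughly 1 N noise, so they don't confirm it. I inferred the contact from the finger being too low to hold the stand up.
- **Failed or disagreed:** the top picture taken after the push was mostly hidden by the arm, so I confirmed squareness from the side camera once the arm had backed off. My first reach test of the tilted pose also ran close to joint limits, so I turned the gripper half round before tipping.

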